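# Grease a hub bearing cup with a brush from the bench pot

## Robot

A 7-joint arm with a two-finger parallel gripper is mounted at the origin on the work surface. World frame = base frame: x ahead of the robot, y to its left, z up, the work surface at z = 0. Lengths are in m, angles in rad, forces in N, time in s.
With the tool pointing down it reaches from about 0.425 to 0.875 m from the base axis. Payload 4.7 kg.
Tool frame: the origin (TCP) lies midway between the tips of the shut fingers; the grasp point (between the pads) lies 19 mm behind it; z points along the fingers, y is the line along which they close (so a half turn about z gives the same grasp; the last joint's range is limited). The gripper opens to 87 mm and grips with 3 to 60 N. Pads are 19 mm wide; open, the fingers measure 117 mm over their backs; the gripper's body (75 mm by 190 mm) begins 51 mm behind the grasp point.
Start: joints at [1.209, 0.321, -0.07, 1.45, 0.023, 1.371, -0.057], TCP at [0.239, -0.605, 0.223] pointing down, gripper open.
Joint ranges: [-2.86, 2.86], [-0.3, 2.09], [-1.38, 1.24], [0.06, 2.45], [-1.56, 4.7], [0.09, 2.05], [-2.69, 2.69]. Speed limits (rad/s): [2.57, 2.57, 3.14, 3.14, 3.14, 3.14, 3.14].

## Interface

Orientations are given as a rotation vector (axis times angle).
In Python, from bench import ctrl gives the robot as it stands. The module is installed in compiled form; this text tells all that it offers.
- The arm moves only by the tool carry_out, never from a script. Its argument "steps" is a list of rows, each a list of 7 numbers: the turn, a rotation vector about the world's x, y, z in degrees, then the shift along the world's x, y, z in cm, then the opening, from 0 (shut) to 1 (fully open). A call has 1 to 12 rows; each row is the pose to reach, as a shift and turn from the pose commanded when the call began; what a row does not reach only later rows make up. A row lasts 1/10 s, in which the tool goes at most 50 mm and 8.59 degrees, less where a joint would pass 70% of its speed; a pose out of reach is approached as far as the arm can. A call with a gripper value outside its range is refused whole. The fingers move at their own pace and stop on an object; "squeeze" is the grip in N (left out, the last holds). Time passes only in rows, so rows that repeat a pose let the fingers close. It gives the time, the measured TCP pose, the force, the opening and the grip force at its end, in the units of the state.
- ctrl.get_state(): the state, without advancing time (a new reading comes with each control period).
- ctrl.get_image(name): name is "side" or "top" or "wrist"; returns a dict with "pixels" (420x560x3 uint8, red, green, blue), "camera_matrix" (3x3 intrinsics, pixels), "k1" (the pictures are not rectified: a ray, as slopes to the right and down, at radius r is drawn at 1 + k1 r^2 times it, then the intrinsics apply), "cam_to_world" (4x4, takes a point from camera to world coordinates); the wrist camera has in their place "T_tool_cam" (4x4, takes a point from camera to tool coordinates, whose origin is the TCP and whose axes are the flange's). Camera axes: x right, y down, z forward; pixel columns grow to the right and rows downward; lengths in m; the calibration is good to about 2 mm. A picture is of the moment at which its call begins: read the wrist's pose just before it. There is no depth.
- ctrl.close_job(): hands the job in; it is judged then, once.
The state is a dict: "time": time; "joint_positions": joint angles; "qd": joint speeds; "joint_torque": joint torques, N m; "position": TCP position; "tool_rot": TCP orientation; "ft_force": force on the tool from outside, world axes, zero at the start; "torque": the same for the moment, N m; "grip_width": opening from 0.0 (shut) to 1.0 (fully open); "grip_force": force on a finger pad.
Only numpy, scipy, OpenCV 4.12 (cv2) and the standard library are available. Lean on these libraries where they do the work, as an engineer would, in place of code of your own. Each camera call takes 0.05 s, during which the arm holds its last target. There are 200 camera calls.

## Task

The bearing cup on top of the hub in the vise needs grease: push the grease pot's half-open lid right back, past upright, pick up the brush, dip it into the pot until its bristles are wholly below the rim, and then dab the bristles inside the hub's cup so that they touch it. Afterwards set the brush down, without dropping it, in its tray, lying level across the two ribs. Leave the pot open for the next hub and everything else on the bench where it is.

Things in the scene. Friction and masses are not known exactly. Their poses are not given: they have to be found in the camera images.
- pot: Grease pot: round stainless pot on a black rubber foot, fixed to the bench. Pot 84 mm outside and 78 mm inside diameter, rim 66 mm above the bench, inner floor 12 mm above the bench; foot 100 mm across. Drawn empty. Origin at the centre of its underside, z up; +x points from the pot's axis to the hinge of its lid, y along the hinge line.
- pot_mouth (a point): Centre of the pot's mouth, at rim height (66 mm above the bench); axes as the pot.
- pot_hinge (a point): Middle of the lid's hinge line, 49 mm from the pot's axis on its +x side, 67 mm above the bench.
- pot_lid (a joint): Angle of the pot's lid (rad): 0 = shut, level; it opens upward and over to the pot's +x side, 1.57 = upright, 1.9 = stop. A stiff hinge (0.07 N m) holds it wherever it is left; it starts half open. The lid is a steel disc 88 mm across, 4 mm thick, 5 mm from hinge to disc, with an 18 mm wide tab at its free edge.
- pot_lid_tab (a point): End of the lid's tab, 106 mm from the hinge line: the lid's free edge.
- brush: Grease brush 180 mm long, 45 g, flat wooden handle, steel ferrule, dark bristles. Origin at mid-length on its underside; +x towards the bristles, z out of its flat face. All is centred 7 mm above the underside. Handle x = -90 to +44 mm; its belly, x = -60 to +15 mm, is 17 mm wide (y) and 14 mm thick (z), the rest 12 to 13 mm wide. Centre of mass about x = -10 mm.
- brush_tip (a point): Middle of the bristles' free end, 90 mm along +x from the brush's origin, 7 mm above its underside. The bristles are 25 mm long, 13 mm wide (y), 7 mm thick (z), stiff: they do not bend.
- brush_heel (a point): Where the bristles leave the ferrule (14 mm wide, 24 mm long), 25 mm behind the tip.
- brush_end (a point): End of the brush's handle, 90 mm along -x from its origin.
- tray: Grey open tray fixed to the bench, 230 mm (x) by 110 mm (y), walls 3 mm thick and 16 mm high, floor 3 mm. Two ribs 6 mm wide run right across it in y at x = -55 and x = +35 mm, tops 15 mm above the bench. The brush starts lying on them along the tray's x, bristles to +x, clear of the floor. Origin at the centre of its underside.
- vise: Small blue bench vise fixed to the bench, 75 mm jaws with aluminium soft jaws, tops 93 mm above the bench; base 112 mm across. Its screw and T-bar reach 127 mm to -x, its anvil 81 mm to +x. Origin at the centre of its underside, under the hub's axis.
- cup_mouth (a point): Centre of the mouth of the bearing cup, on top of the aluminium hub that stands upright and fixed in the vise, 165 mm above the bench; z up. The cup is a round recess 30 mm in diameter, wall 4.5 mm, floor 10 mm below the mouth; the bore in its floor (11 mm) is narrower than the bristles. The hub's flanges are 58 mm across, the upper one 14 mm below the mouth.
- spanner: Bystander, loose, to be left alone: flat cone spanner, steel with a blue sleeve, 145 x 28 x 4 mm. Origin at the centre of its underside.
- axle: Bystander, loose, to be left alone: loose hub axle with two cones and nuts, 145 mm long, 17 mm across. Origin at the centre of its underside.
- tyre_lever: Bystander, loose, to be left alone: black plastic tyre lever, 115 x 20 x 8 mm. Origin at the centre of its underside.
- dish: Bystander, loose, to be left alone: round steel parts dish with bearing balls, 104 mm across, 23 mm high. Origin at the centre of its underside.
- chainring: Bystander, loose, to be left alone: dark steel chainring lying flat, 140 mm across, 4 mm thick. Origin at the centre of its underside.
- lube: Bystander, loose, to be left alone: small grey dropper bottle with a paper label, 42 mm across, 125 mm high. Origin at the centre of its underside.
- tape: Bystander, loose, to be left alone: roll of black tape lying flat, 96 mm across, 24 mm high. Origin at the centre of its underside.
- pedal: Bystander, loose, to be left alone: black platform pedal, 84 x 116 x 20 mm. Origin at the centre of its underside.
Not all that is in view belongs to the job. What is meant by the pot is not orange or pink, and is the smaller of those in its own colour.

How it is judged:
On the way, in this order (a step that is already met when the one before it is completed fails the run):
1. the pot's lid is pushed back to 1.5 rad or more (value of joint pot_lid above 1.5 rad), for 0.1 s.
2. the held brush is dipped: tip and heel of the bristles inside the pot, the heel below the rim and the tip at least 15 mm below it (contact force between the fingers and brush above 0.2 N and z of brush_heel in the frame of pot_mouth below 0 m and z of brush_tip in the frame of pot_mouth below -0.015 m and horizontal distance between each of brush_tip, brush_heel and pot_mouth below 0.039 m), for 0.15 s.
3. the held brush touches the hub with its tip inside the cup, at least 2 mm below the cup's mouth (contact force between the fingers and brush above 0.2 N and contact force between brush and hub above 0.2 N and z of brush_tip in the frame of cup_mouth below -0.002 m and horizontal distance between brush_tip and cup_mouth below 0.015 m), for 0.1 s.
4. the brush is brought down into its tray still held: both its ends within the tray and less than 45 mm above the bench (contact force between the fingers and brush above 0.2 N and x of brush_tip in the frame of tray between -0.113 and 0.113 m and y of brush_tip in the frame of tray between -0.053 and 0.053 m and x of brush_end in the frame of tray between -0.113 and 0.113 m and y of brush_end in the frame of tray between -0.053 and 0.053 m and z of each of brush_tip, brush_end in the frame of tray below 0.045 m), for 0.05 s.
At the end, for the whole second after the job is handed in: The brush lies at rest across the tray's two ribs, both its ends within the tray (113 mm lengthwise, 53 mm sideways of its centre) and 13 to 32 mm above the bench; the pot's lid still stands open at 1.5 rad or more (x of brush_tip in the frame of tray between -0.113 and 0.113 m and y of brush_tip in the frame of tray between -0.053 and 0.053 m and x of brush_end in the frame of tray between -0.113 and 0.113 m and y of brush_end in the frame of tray between -0.053 and 0.053 m and z of brush_tip in the frame of tray between 0.013 and 0.032 m and z of brush_end in the frame of tray between 0.013 and 0.032 m and linear speed of brush below 0.02 m/s and angular speed of brush below 0.2 rad/s and value of joint pot_lid above 1.5 rad); the robot touches nothing.
It fails at once if a bystander (spanner, axle, tyre lever, dish, chainring, bottle, tape or pedal) is moved by more than 30 mm (distance of any of spanner, axle, tyre_lever, dish, chainring, lube, tape, pedal from where it was at the start of the episode above 0.03 m).
It also fails if it takes over 72 s, if anything falls off the work surface, if the arm or the gripper's body presses on something with over 40 N, if the wrist force passes 120 N, or if a joint passes its speed limit or range.

## Working session

There is one attempt and no reset: what is moved stays moved. The work goes in short steps, Python scripts to look and compute and a tool call to move; the robot and the scene stay as the last step left them, time stands still between calls to the robot, and variables do not carry over. Pictures are saved under pics/ and viewed, at most 10 in all, crops included, and the job is handed in when it is done.

Besides the shell and the picture viewer there is one more tool, called after "Request:" as name(argument=value, ...) on one line, values as JSON. carry_out: Moves the arm, as the interface text tells. Its arguments: {"type":"object","properties":{"steps":{"type":"array","items":{"type":"array","items":{"type":"number"}}},"squeeze":{"type":"number"}},"required":["steps"]}

```bash
mkdir -p pics; ls
python3 - <<'E'
from bench import ctrl
import cv2,numpy as np,pickle
s=ctrl.get_state();print(s)
for n in ["top","side"]:
    d=ctrl.get_image(n); pickle.dump(d,open(f"{n}.pkl","wb"))
    cv2.imwrite(f"pics/{n}0.png",d["pixels"][:,:,::-1]); print(n,d["camera_matrix"],d["k1"],d["cam_to_world"])
d=ctrl.get_image("wrist");print(d["T_tool_cam"],d["camera_matrix"])
E
```

```text
pics
{'time': 0.0, 'joint_positions': array([ 1.20907914,  0.32180814, -0.07009196,  1.45167988,  0.02260764,
        1.37081989, -0.05694751]), 'qd': array([-1.45759459e-03,  1.14212941e-03,  9.38405198e-05,  4.64785235e-04,
        2.45732668e-04, -2.16094645e-03, -6.03662760e-04]), 'joint_torque': array([-4.00233339e-04, -4.91292715e+01, -4.04081466e-01, -3.12523162e+01,
       -6.38623768e-02,  4.37653530e-02,  1.90866399e-04]), 'position': array([ 0.23831838, -0.60412749,  0.22146879]), 'tool_rot': array([-3.08445515e+00, -5.86501643e-01,  7.27352627e-04]), 'ft_force': array([ 0.57902665,  0.05630281, -0.64724195]), 'torque': array([-0.02735755, -0.02446553,  0.03970101]), 'grip_force': 0.0, 'grip_width': 0.9952835285859388}
top [[423.68652034   0.         287.91966236]
 [  0.         423.68652034 204.20541807]
 [  0.           0.           1.        ]] 0.01017430381144513 [[ 4.61322757e-03 -9.94860795e-01  1.01147010e-01  4.70327274e-01]
 [-9.99988867e-01 -4.68991037e-03 -5.20348993e-04  6.41257026e-02]
 [ 9.92045223e-04 -1.01143483e-01 -9.94871354e-01  1.06767091e+00]
 [ 0.00000000e+00  0.00000000e+00  0.00000000e+00  1.00000000e+00]]
side [[382.39463312   0.         276.62028477]
 [  0.         382.39463312 206.75591477]
 [  0.           0.           1.        ]] -0.0010918872834296807 [[ 0.97660212 -0.13086616  0.17065271  0.40579623]
 [-0.2147831  -0.63336967  0.74344541 -0.66191783]
 [ 0.0107944  -0.76270368 -0.646658    0.73563976]
 [ 0.          0.          0.          1.        ]]
[[-2.69574458e-04 -9.61607512e-01 -2.74428351e-01  7.60937637e-02]
 [ 9.99999947e-01 -2.09748975e-04 -2.47344176e-04 -6.99489211e-04]
 [ 1.80286952e-04 -2.74428404e-01  9.61607518e-01 -1.62353795e-01]
 [ 0.00000000e+00  0.00000000e+00  0.00000000e+00  1.00000000e+00]] [[326.51061849   0.         278.32800971]
 [  0.         326.51061849 212.82690987]
 [  0.           0.           1.        ]]
```

View pics/top0.png

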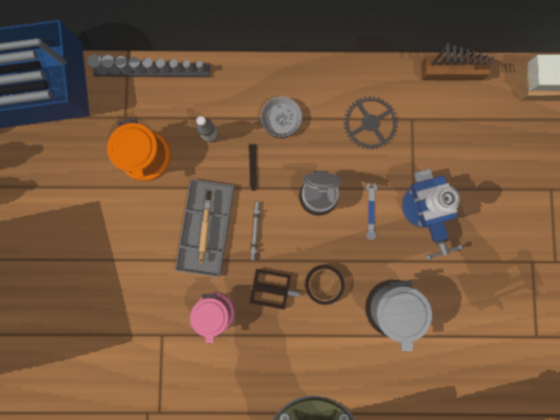

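View pics/side0.png

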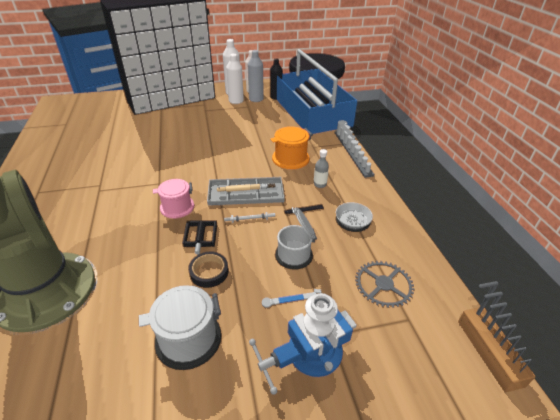

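Candidates in the top picture are orange pot (138,148), pink pot (210,316), large steel pot (402,314, lid shut) and small steel pot (319,194, lid half open). The description (not orange or pink, the smaller in its colour) picks (319,194). The brush is in the tray at (205,228), bristles up (+x), and the cup is at (448,199). Next I'll check the choice in a close crop.

Run:
```python
import pickle,cv2,numpy as np
t=pickle.load(open("top.pkl","rb"))["pixels"][:,:,::-1]; s=pickle.load(open("side.pkl","rb"))["pixels"][:,:,::-1]
c=lambda im,x,y,w,h,k:cv2.resize(im[y:y+h,x:x+w],None,fx=k,fy=k,interpolation=cv2.INTER_CUBIC)
a=np.hstack([c(t,285,155,75,75,5),c(s,260,195,75,75,5)])
b=np.hstack([c(t,170,172,75,40,5)*0+0,c(s,205,170,75,40,5)])
b=np.hstack([c(t,400,165,75,40,5),c(s,290,285,75,40,5)])
cv2.imwrite("pics/crop.png",np.vstack([a,b]))
```

```text
(no output)
```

View pics/crop.png

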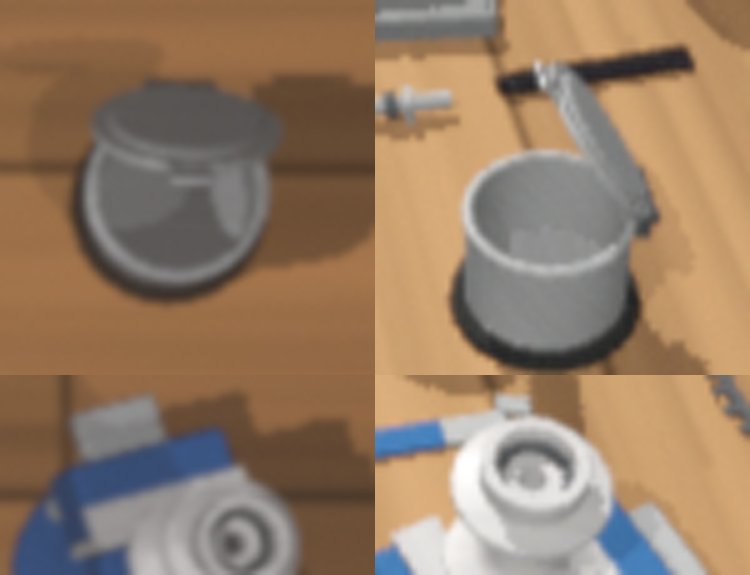

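The crop confirms the choice: the small steel pot has its mouth at about (320,193) in top, its hinge on the upper (+x) side at about (321,172), and its lid tilted half over the mouth. In the side view the hinge is at (313,239) and the tab at (294,210). The cup mouth is at (447,199) in top and (322,304) in side. Now the measuring.

```bash
cat > h.py <<'E'
import pickle,cv2,numpy as np
def ray(d,uv,T=None):
    K=d["camera_matrix"];T=d["cam_to_world"] if T is None else T;k=d["k1"]
    p=cv2.undistortPoints(np.array(uv,float).reshape(-1,1,2),K,np.array([k,0,0,0,0.])).reshape(-1,2)
    return T[:3,3],np.c_[p,np.ones(len(p))]@T[:3,:3].T
def plane(d,uv,z,T=None):
    o,r=ray(d,uv,T); return o+r*((z-o[2])/r[:,2])[:,None]
def proj(d,X,T=None):
    T=d["cam_to_world"] if T is None else T
    c=(np.atleast_2d(X)-T[:3,3])@T[:3,:3]; s=c[:,:2]/c[:,2:]; s=s*(1+d["k1"]*(s**2).sum(1))[:,None]
    return s@d["camera_matrix"][:2,:2].T+d["camera_matrix"][:2,2]
def cross(d1,u1,d2,u2):
    o1,a=ray(d1,[u1]);o2,b=ray(d2,[u2]);a=a[0];b=b[0]
    s=np.linalg.lstsq(np.c_[a,-b],o2-o1,rcond=None)[0];p,q=o1+s[0]*a,o2+s[1]*b
    return (p+q)/2,np.linalg.norm(p-q)
E
python3 - <<'E'
from h import *
np.set_printoptions(precision=4,suppress=True)
t=pickle.load(open("top.pkl","rb"));s=pickle.load(open("side.pkl","rb"))
def circ(P):
    A=np.c_[2*P[:,:2],np.ones(len(P))];x=np.linalg.lstsq(A,(P[:,:2]**2).sum(1),rcond=None)[0];return x[:2],np.sqrt(x[2]+x[:2]@x[:2])
print("rim top",circ(plane(t,[[301.5,193],[338.6,193],[320,212],[306,206],[334,206]],.066)))
print("rim side",circ(plane(s,[[278,238],[294.4,249],[311.4,242],[294,226],[283,230],[283,246]],.066)))
print("tab",cross(t,[323,191.3],s,[294,210]))
print("hinge",cross(t,[321,172.5],s,[313.5,239]), plane(t,[[321,172.5]],.067),plane(s,[[313.5,239]],.067))
print("cup",cross(t,[446.8,198.7],s,[322,304]),plane(t,[[446.8,198.7]],.165),plane(s,[[322,304]],.165))
for d,n,(x0,y0,x1,y1) in ((t,"top",(175,175,240,280)),(s,"side",(204,175,290,208))):
    im=d["pixels"][:,:,::-1];hsv=cv2.cvtColor(im,cv2.COLOR_BGR2HSV)[y0:y1,x0:x1]
    g=(hsv[...,1]<60).astype(np.uint8); c,_=cv2.findContours(cv2.morphologyEx(g,cv2.MORPH_CLOSE,np.ones((5,5))),0,2); c=max(c,key=cv2.contourArea)
    box=cv2.boxPoints(cv2.minAreaRect(c))+[x0,y0]
    B=plane(d,box,.016);print(n,"tray",B[:,:2],B.mean(0),np.linalg.norm(B[0]-B[1]),np.linalg.norm(B[1]-B[2]))
    m=np.zeros_like(g);cv2.fillConvexPoly(m,cv2.convexHull(c),1);m=cv2.erode(m,np.ones((7,7)))
    w=((hsv[...,1]>90)&(m>0)).astype(np.uint8);k,l,st,_=cv2.connectedComponentsWithStats(w);i=1+st[1:,4].argmax()
    p=np.argwhere(l==i)[:,::-1]+[x0,y0]; P=plane(d,p,.022)[:,:2]; mu=P.mean(0);v=np.linalg.svd(P-mu,full_matrices=False)[2][0];v*=np.sign(v[0]);q=(P-mu)@v
    print("wood",len(p),mu,v,mu+v*q.min(),mu+v*q.max(),q.max()-q.min())
E
```

```text
rim top (array([ 0.5979, -0.0127]), np.float64(0.0443026833272484))
rim side (array([ 0.6021, -0.0162]), np.float64(0.041223598159366784))
tab (array([ 0.5941, -0.0129,  0.154 ]), np.float64(0.004615234977116966))
hinge (array([ 0.6511, -0.0164,  0.0509]), np.float64(0.0009295160005705636)) [[ 0.6487 -0.0152  0.067 ]] [[ 0.6448 -0.0315  0.067 ]]
cup (array([ 0.578 , -0.2793,  0.1591]), np.float64(0.0035088782189929796)) [[ 0.5756 -0.2766  0.165 ]] [[ 0.578  -0.2833  0.165 ]]
top tray [[0.4144 0.3443]
 [0.643  0.3159]
 [0.6254 0.1994]
 [0.3974 0.2303]] [0.5201 0.2725 0.016 ] 0.23043609067495782 0.11785786055440782
wood 296 [0.4977 0.2708] [ 0.9966 -0.0819] [0.4335 0.2761] [0.5614 0.2656] 0.1283899888658552
side tray [[0.4068 0.3537]
 [0.6489 0.3196]
 [0.6201 0.1828]
 [0.399  0.2157]] [0.5187 0.268  0.016 ] 0.24451552293819487 0.13975136981965464
wood 102 [0.4992 0.2668] [ 0.9961 -0.0886] [0.4368 0.2724] [0.5587 0.2615] 0.12235624904396922
```

Measured:

| Thing | Position (m) | Check |
|---|---|---|
| Pot mouth | (0.600, -0.0145) | radius 41–44 mm against 42 |
| Hinge | about (0.649, -0.0155) | 49 mm from the axis |
| Tab | z 0.154 | lid at about 57° |
| Cup | (0.577, -0.280) | z 0.159 against 0.165 |
| Tray | (0.5195, 0.271) | 230 mm long |
| Brush | along yaw -5°, middle about (0.521, 0.268) | |

The sizes and heights fit, so I go to the lid with the fingers shut.

Request:
carry_out(steps=[[0, 0, -21.5, 28, 59, 3, 0], [0, 0, -21.5, 28, 59, 3, 0], [0, 0, -21.5, 28, 59, 3, 0], [0, 0, -21.5, 28, 59, 3, 0], [0, 0, -21.5, 28, 59, 3, 0], [0, 0, -21.5, 28, 59, 3, 0], [0, 0, -21.5, 28, 59, 3, 0], [0, 0, -21.5, 28, 59, 3, 0], [0, 0, -21.5, 28, 59, 3, 0], [0, 0, -21.5, 28, 59, 3, 0], [0, 0, -21.5, 28, 59, 3, 0], [0, 0, -21.5, 28, 59, 3, 0]])

```text
time: 1.35
position: [0.4958, -0.0613, 0.2503]
tool_rot: [3.141, 0.0, 0.0]
ft_force: [0.4, -0.9, -0.1]
grip_width: 0.032
grip_force: 0.0
```

Request:
carry_out(steps=[[0, 0, 0, 3, 4.6, 0, 0], [0, 0, 0, 3, 4.6, -2, 0], [0, 0, 0, 3, 4.6, -7, 0], [0, 0, 0, 3, 4.6, -12.5, 0], [0, 0, 0, 3, 4.6, -12.5, 0]])

```text
time: 1.85
position: [0.5203, -0.0171, 0.1191]
tool_rot: [-3.14, -0.002, 0.019]
ft_force: [-0.7, 0.4, -0.8]
grip_width: 0.004
grip_force: 0.0
```

Request:
carry_out(steps=[[0, 0, 0, 2, 0.2, 0.3, 0], [0, 0, 0, 4, 0.2, 0.3, 0], [0, 0, 0, 5.5, 0.2, 0.3, 0], [0, 0, 0, 7, 0.2, 0.3, 0], [0, 0, 0, 8.5, 0.2, 0.3, 0], [0, 0, 0, 10, 0.2, 0.3, 0], [0, 0, 0, 11, 0.2, 0.3, 0], [0, 0, 0, 12, 0.2, 0.3, 0], [0, 0, 0, 12.5, 0.2, 0.3, 0], [0, 0, 0, 12.5, 0.2, 0.3, 0]])

```text
time: 2.85
position: [0.6511, -0.0152, 0.1284]
tool_rot: [-3.141, -0.001, -0.001]
ft_force: [0.4, -0.1, 0.3]
grip_width: 0.004
grip_force: 0.0
```

Run:
```python
from bench import ctrl
from h import *
s=ctrl.get_state();print(s["position"],s["ft_force"],s["joint_positions"])
d=ctrl.get_image("side");a=d["pixels"][:,:,::-1]
cv2.imwrite("pics/push.png",cv2.resize(a[120:290,220:390],None,fx=3.2,fy=3.2,interpolation=cv2.INTER_CUBIC))
```

```text
[ 0.65114183 -0.01521062  0.12837194] [ 0.43486089 -0.09610167  0.26442441] [ 0.42178946  0.44022255 -0.57120093  1.5477543   0.24712783  1.22585781
 -1.76024305]
```

View pics/push.png

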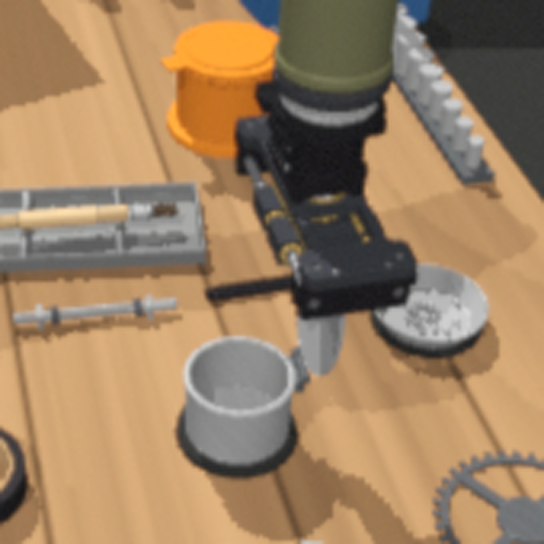

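The view shows the pot (240,390) with its lid pushed back behind the fingers. The pale disc edge at (322,345) is right of the hinge at (300,368). I retreat and hover over the brush with the tool tilted, then check the lid and the brush.

Request:
carry_out(steps=[[0, 0, 0, -3, 0, 0, 0], [0, 0, 0, -6, 0, 3, 0], [0, 0, 0, -7, 0, 8, 0], [0, 0, 0, -9, 4, 10, 0], [-1.3, -30, -4.8, -13.5, 28.3, 3, 0.45], [-1.3, -30, -4.8, -13.5, 28.3, 3, 0.45], [-1.3, -30, -4.8, -13.5, 28.3, 3, 0.45], [-1.3, -30, -4.8, -13.5, 28.3, 3, 0.45], [-1.3, -30, -4.8, -13.5, 28.3, 3, 0.45], [-1.3, -30, -4.8, -13.5, 28.3, 3, 0.45], [-1.3, -30, -4.8, -13.5, 28.3, 3, 0.45], [-1.3, -30, -4.8, -13.5, 28.3, 3, 0.45]])

```text
time: 4.1
position: [0.5173, 0.2619, 0.1584]
tool_rot: [3.006, -0.14, 0.806]
ft_force: [-0.4, -1.1, -0.2]
grip_width: 0.446
grip_force: 0.0
```

Run:
```python
from bench import ctrl
from h import *
import pickle
from scipy.spatial.transform import Rotation as R
s=ctrl.get_state();print(s["position"],s["ft_force"],s["joint_positions"]);r=R.from_rotvec(s["tool_rot"]).as_matrix();print(r)
w=ctrl.get_image("wrist");T=np.eye(4);T[:3,:3]=r;T[:3,3]=s["position"];w["cam_to_world"]=T@w["T_tool_cam"];pickle.dump(w,open("w1.pkl","wb"))
d=ctrl.get_image("top");pickle.dump(d,open("top1.pkl","wb"))
f=lambda a,x,y,w,h,k:cv2.resize(a[y:y+h,x:x+w,::-1],None,fx=k,fy=k,interpolation=cv2.INTER_CUBIC)
c=f(d["pixels"],270,130,100,105,4)
cv2.imwrite("pics/hover.png",np.hstack([c,cv2.resize(w["pixels"][:,80:480,::-1],(400,420))]))
```

```text
[0.51726332 0.26193729 0.15837912] [-0.41926815 -1.10285072 -0.19381397] [ 0.66296423 -0.03112147 -1.37680041  2.06362643  0.50107289  0.77468324
 -2.69084638]
[[ 0.86218017 -0.09355831  0.49788774]
 [-0.08002609 -0.99561184 -0.04850663]
 [ 0.50024112  0.00197744 -0.86588389]]
```

View pics/hover.png

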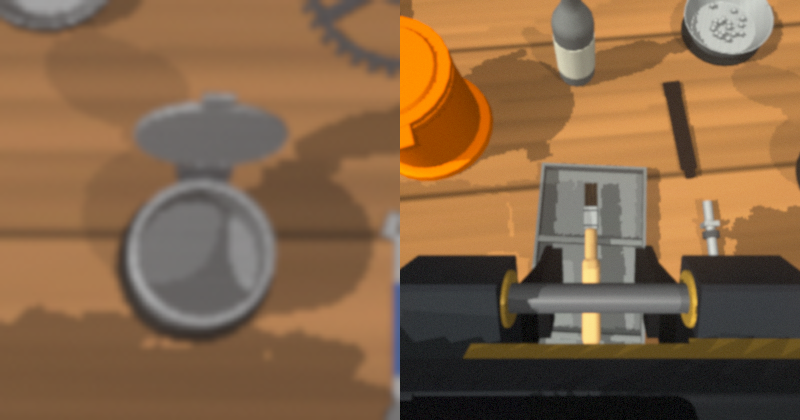

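The left half shows the lid standing back: tab at (218,98), hinge at (203,170) in the crop. The right half shows the brush between the fingers in the tray, bristles at (590,195). Joints 3 and 7 are at their ends, so I use the half-turned grasp. I'll also check the lid angle, the pink pot and the brush offset.

Run:
```python
from h import *
np.set_printoptions(precision=4,suppress=True)
d=pickle.load(open("top1.pkl","rb"));w=pickle.load(open("w1.pkl","rb"))
h=np.array([.6487,-.067*0-.0155,.067])
o,r=ray(d,[[324.5,154.5]]);r=r[0]
for a in np.arange(1.3,2,.1):
    P=h+.106*np.array([-np.cos(a),0,np.sin(a)]); print(round(a,2),proj(d,P)[0],end=' ')
print("\npink",plane(d,[[210,316]],.08))
hs=cv2.cvtColor(w["pixels"],cv2.COLOR_RGB2HSV)
# bristle tip/ferrule pixels in the wrist view (crop x+80, 1:1)
u=lambda x,y:[x-400+80,y]
print("tip,heel,hand front",plane(w,[u(590.5,184),u(590.5,206),u(590,229),u(591,330)],.022))
print("tray far corners",plane(w,[u(543,164),u(646,168)],.016))
```

```text
1.3 [324.9387 177.1759] 1.4 [325.0142 172.2278] 1.5 [325.0466 167.2743] 1.6 [325.0354 162.3821] 1.7 [324.981  157.6168] 1.8 [324.8844 153.0414] 1.9 [324.7471 148.7146] 
pink [[0.3138 0.24   0.08  ]]
tip,heel,hand front [[0.6113 0.2619 0.022 ]
 [0.5882 0.2639 0.022 ]
 [0.5649 0.2665 0.022 ]
 [0.4716 0.2738 0.022 ]]
tray far corners [[0.6401 0.3096 0.016 ]
 [0.6255 0.2023 0.016 ]]
```

Request:
carry_out(steps=[[-44.8, 4.4, 77.9, 0, 0, 2, 0.45], [-44.8, 4.4, 77.9, 0, 0, 2, 0.45], [-44.8, 4.4, 77.9, 0, 0, 2, 0.45], [-44.8, 4.4, 77.9, 0, 0, 2, 0.45], [-44.8, 4.4, 77.9, 0, 0, 2, 0.45], [-44.8, 4.4, 77.9, 0, 0, 2, 0.45], [-44.8, 4.4, 77.9, 0, 0, 2, 0.45], [-44.8, 4.4, 77.9, 0, 0, 2, 0.45], [-44.8, 4.4, 77.9, 0, 0, 2, 0.45], [-44.8, 4.4, 77.9, 0, 0, 2, 0.45], [-44.8, 4.4, 77.9, 0, 0, 2, 0.45], [-44.8, 4.4, 77.9, 0, 0, 2, 0.45]])

```text
time: 5.4
position: [0.5136, 0.2696, 0.1785]
tool_rot: [1.998, 1.84, 0.481]
ft_force: [-1.2, -0.4, 0.5]
grip_width: 0.451
grip_force: 0.0
```

Run:
```python
from bench import ctrl
from scipy.spatial.transform import Rotation as R
s=ctrl.get_state();print(s["position"],s["joint_positions"]);print(R.from_rotvec(s["tool_rot"]).as_matrix().round(3))
```

```text
[0.51357899 0.26961783 0.17853391] [ 0.4407132  -0.06066201 -1.16139454  2.0351193   0.44144078  0.81544081
 -1.06676325]
[[ 0.084  0.866  0.493]
 [ 0.996 -0.07  -0.047]
 [-0.006  0.495 -0.869]]
```

Lid angle from the picture is about 1.77 rad, which is good. The brush origin comes out at (0.5216, 0.2695), consistent with the first measurement.

Request:
carry_out(steps=[[-44.8, 4.4, 77.9, 0.2, 0, 0, 0.45], [-44.8, 4.4, 77.9, 0.2, 0, 0, 0.45], [-44.8, 4.4, 77.9, 0.2, 0, 0, 0.45], [-44.8, 4.4, 77.9, 0.2, 0, 0, 0.45], [-44.8, 4.4, 77.9, 0.2, 0, 0, 0.45], [-44.8, 4.4, 77.9, 0.2, 0, 0, 0.45], [-44.8, 4.4, 77.9, 0.2, 0, 0, 0.45], [-44.8, 4.4, 77.9, 0.2, 0, 0, 0.45], [-44.8, 4.4, 77.9, 0.2, 0, 0, 0.45], [-44.8, 4.4, 77.9, 0.2, 0, 0, 0.45], [-44.8, 4.4, 77.9, 0.2, 0, 0, 0.45], [-44.8, 4.4, 77.9, 0.2, 0, 0, 0.45]])

```text
time: 6.6
position: [0.5162, 0.2687, 0.1786]
tool_rot: [0.116, 2.615, -0.045]
ft_force: [-0.6, 0.6, 0.6]
grip_width: 0.447
grip_force: 0.0
```

```bash
cat > st.py <<'E'
from bench import ctrl
from scipy.spatial.transform import Rotation as R
s=ctrl.get_state();print(s["position"],s["joint_positions"].round(3),s["grip_width"],s["grip_force"]);print(R.from_rotvec(s["tool_rot"]).as_matrix().round(3))
E
python3 st.py
```

```text
[0.51619691 0.26865939 0.17860689] [ 0.35  -0.044 -1.085  2.034  0.481  0.826  0.465] 0.4467055003033587 0.0
[[-0.862  0.091  0.498]
 [ 0.074  0.996 -0.054]
 [-0.501 -0.01  -0.866]]
```

Request:
carry_out(steps=[[0, 0, 0, 0, 0.1, -4, 0.45], [0, 0, 0, 0, 0.1, -8, 0.45], [0, 0, 0, 0, 0.1, -11, 0.45], [0, 0, 0, 0, 0.1, -13, 0.45], [0, 0, 0, 0, 0.1, -14.5, 0.45], [0, 0, 0, 0, 0.1, -15.8, 0.45], [0, 0, 0, 0, 0.1, -16.6, 0.45], [0, 0, 0, 0, 0.1, -16.6, 0.45], [0, 0, 0, 0, 0.1, -16.6, 0.45]])

```text
time: 7.5
position: [0.5172, 0.2689, 0.0131]
tool_rot: [0.118, 2.615, -0.045]
ft_force: [0.4, -0.2, -0.0]
grip_width: 0.453
grip_force: 0.0
```

```bash
python3 st.py
```

```text
[0.51715995 0.26887142 0.01310133] [ 0.122  0.35  -0.967  2.169  1.149  0.759 -0.161] 0.45284681882754485 0.0
[[-0.862  0.092  0.498]
 [ 0.075  0.996 -0.055]
 [-0.501 -0.01  -0.866]]
```

Close on the brush with 20 N and lift a little.

Request:
carry_out(steps=[[0, 0, 0, 0, 0, 0, 0.1], [0, 0, 0, 0, 0, 0, 0.1], [0, 0, 0, 0, 0, 0, 0.1], [0, 0, 0, 0, 0, 0, 0.1], [0, 0, 0, 0, 0, 0, 0.1], [0, 0, 0, 0, 0, 0, 0.1], [0, 0, 0, 0, 0, 1, 0.1], [0, 0, 0, 0, 0, 3, 0.1], [0, 0, 0, 0, 0, 7, 0.1], [0, 0, 0, 0, 0, 12, 0.1], [0, 0, 0, 0, 0, 16, 0.1], [0, 0, 0, 0, 0, 16, 0.1]], squeeze=20)

```text
time: 8.7
position: [0.5201, 0.2709, 0.1796]
tool_rot: [0.117, 2.604, -0.042]
ft_force: [0.3, -0.0, -0.5]
grip_width: 0.19
grip_force: 20.0
```

```bash
python3 st.py
python3 - <<'E'
from bench import ctrl
from h import *
d=ctrl.get_image("side");pickle.dump(d,open("s2.pkl","wb"));t=ctrl.get_image("top");pickle.dump(t,open("t2.pkl","wb"))
f=lambda a,x,y,w,h,k:cv2.resize(a[y:y+h,x:x+w,::-1],None,fx=k,fy=k,interpolation=cv2.INTER_CUBIC)
cv2.imwrite("pics/lift.png",np.hstack([f(t["pixels"],170,130,100,130,4),f(d["pixels"],200,100,100,130,4)]))
E
```

```text
[0.52009283 0.27092483 0.17957231] [ 0.45  -0.039 -1.185  2.031  0.497  0.818  0.451] 0.18998128697577663 19.999100917266333
[[-0.857  0.092  0.508]
 [ 0.075  0.996 -0.053]
 [-0.51  -0.007 -0.86 ]]
```

View pics/lift.png

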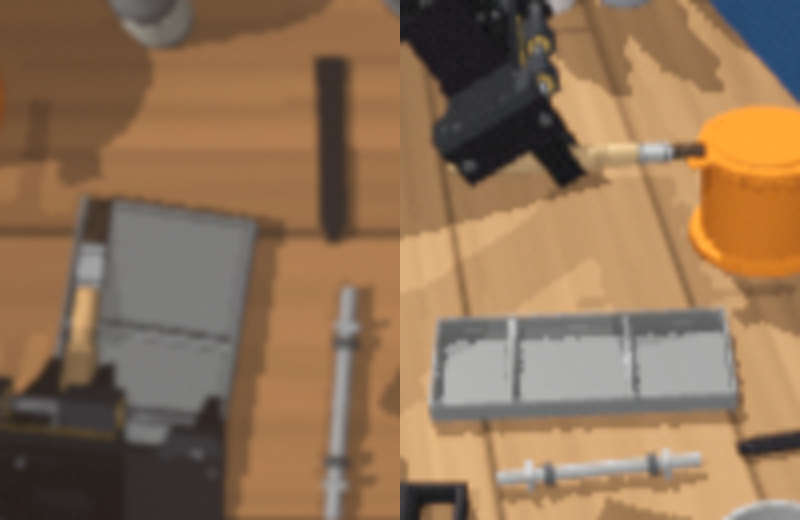

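The brush is held level: bristle tip at (97,202) in the left (top) crop and (705,150) in the side crop. I carry it over the pot and tilt it 50° tip-down.

Request:
carry_out(steps=[[4.3, 49.8, 0, 0, -28, 1.5, 0.1], [4.3, 49.8, 0, 0, -28, 1.5, 0.1], [4.3, 49.8, 0, 0, -28, 1.5, 0.1], [4.3, 49.8, 0, 0, -28, 1.5, 0.1], [4.3, 49.8, 0, 0, -28, 1.5, 0.1], [4.3, 49.8, 0, 0, -28, 1.5, 0.1], [4.3, 49.8, 0, 0, -28, 1.5, 0.1], [4.3, 49.8, 0, 3.5, -28, 1.5, 0.1], [4.3, 49.8, 0, 3.5, -28, 1.5, 0.1], [4.3, 49.8, 0, 3.5, -28, 1.5, 0.1], [4.3, 49.8, 0, 3.5, -28, 1.5, 0.1]])

```text
time: 9.9
position: [0.5508, -0.0112, 0.1863]
tool_rot: [-0.115, -2.788, -0.003]
ft_force: [0.0, -0.6, 0.4]
grip_width: 0.195
grip_force: 20.0
```

```bash
python3 st.py
python3 - <<'E'
from h import *
from bench import ctrl
from scipy.spatial.transform import Rotation as R
t=pickle.load(open("t2.pkl","rb"));s=pickle.load(open("s2.pkl","rb"))
print("tip at lift",cross(t,[194.2,180.5],s,[276.2,137.5]))
st=ctrl.get_state();print("tip pred",st["position"]+R.from_rotvec(st["tool_rot"]).apply([-.086,.0016,.040]))
d=ctrl.get_image("side");pickle.dump(d,open("s3.pkl","wb"));t=ctrl.get_image("top");pickle.dump(t,open("t3.pkl","wb"))
f=lambda a,x,y,w,h,k:cv2.resize(a[y:y+h,x:x+w,::-1],None,fx=k,fy=k,interpolation=cv2.INTER_CUBIC)
cv2.imwrite("pics/dip.png",np.hstack([f(t["pixels"],270,130,100,130,4),f(d["pixels"],250,150,100,130,4)]))
E
```

```text
[ 0.55079195 -0.01117929  0.18625588] [ 0.559  0.535 -0.811  1.428  0.281  1.678  1.226] 0.1948006685622441 19.999896389153946
[[-0.936  0.08  -0.344]
 [ 0.079  0.997  0.016]
 [ 0.344 -0.012 -0.939]]
tip at lift (array([0.61093968, 0.25982726, 0.18950192]), np.float64(0.0047334638353536945))
tip pred [ 0.61761341 -0.01576849  0.11908153]
```

View pics/dip.png

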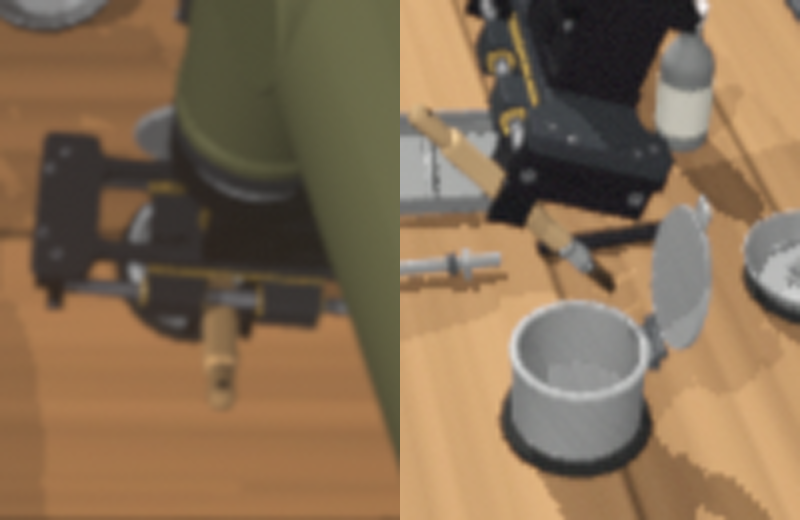

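The side crop (right) shows the tilted brush with its tip at (612,288), above the open mouth (580,345). The lid (685,275) is clear of the gripper. The predicted tip is (0.618, -0.016, 0.119), so I dip straight down 9 cm.

Request:
carry_out(steps=[[0, 0, 0, 0, 0, -3, 0.1], [0, 0, 0, 0, 0, -6, 0.1], [0, 0, 0, 0, 0, -8, 0.1], [0, 0, 0, 0, 0, -9, 0.1], [0, 0, 0, 0, 0, -9, 0.1], [0, 0, 0, 0, 0, -9, 0.1], [0, 0, 0, 0, 0, -9, 0.1]])

```text
time: 10.7
position: [0.5529, -0.0116, 0.099]
tool_rot: [-0.117, -2.793, -0.004]
ft_force: [0.6, 0.9, 0.0]
grip_width: 0.194
grip_force: 20.0
```

```bash
cat > tip.py <<'E'
from bench import ctrl
from scipy.spatial.transform import Rotation as R
s=ctrl.get_state();f=lambda v:(s["position"]+R.from_rotvec(s["tool_rot"]).apply(v)).round(4)
print("tip",f([-.086,.0016,.040]),"heel",f([-.0644,.0016,.0275]),"F",s["ft_force"].round(2),s["grip_force"],s["time"])
E
python3 tip.py
```

```text
tip [ 0.6201 -0.0163  0.0322] heel [ 0.6041 -0.0148  0.0513] F [0.6  0.91 0.03] 19.999778639812575 10.7
```

Dipped (tip 34 mm and heel 15 mm below the rim). Lift out and go above the cup.

Request:
carry_out(steps=[[0, 0, 0, 0, 0, 4.5, 0.1], [0, 0, 0, 0, 0, 9, 0.1], [0, 0, 0, 0, 0, 13.5, 0.1], [0, 0, 0, -1, -3, 17, 0.1], [0, 0, 0, -3.9, -26.3, 17.5, 0.1], [0, 0, 0, -3.9, -26.3, 17.5, 0.1], [0, 0, 0, -3.9, -26.3, 17.5, 0.1], [0, 0, 0, -3.9, -26.3, 17.5, 0.1], [0, 0, 0, -3.9, -26.3, 17.5, 0.1], [0, 0, 0, -3.9, -26.3, 17.5, 0.1], [0, 0, 0, -3.9, -26.3, 17.5, 0.1]])

```text
time: 11.8
position: [0.5131, -0.2752, 0.2733]
tool_rot: [-0.12, -2.792, -0.005]
ft_force: [-0.9, 0.7, -0.9]
grip_width: 0.193
grip_force: 20.0
```

```bash
python3 st.py; python3 tip.py
python3 - <<'E'
from h import *
from bench import ctrl
d=ctrl.get_image("side");pickle.dump(d,open("s4.pkl","wb"))
f=lambda a,x,y,w,h,k:cv2.resize(a[y:y+h,x:x+w,::-1],None,fx=k,fy=k,interpolation=cv2.INTER_CUBIC)
w=ctrl.get_image("wrist");
cv2.imwrite("pics/cup.png",np.hstack([f(d["pixels"],270,240,100,100,4),cv2.resize(w["pixels"][:,:,::-1],(400,300))[:].copy() if 0 else f(w["pixels"],80,0,400,400,1)]))
E
```

```text
[ 0.5130708  -0.27518346  0.27326945] [ 0.861  0.508 -0.73   1.25   0.374  1.847  1.664] 0.19344833396862998 20.00025287002245
[[-0.937  0.084 -0.34 ]
 [ 0.082  0.996  0.018]
 [ 0.34  -0.011 -0.94 ]]
tip [ 0.5802 -0.28    0.2064] heel [ 0.5642 -0.2784  0.2255] F [-0.92  0.68 -0.89] 20.00025287002245 11.8
```

View pics/cup.png

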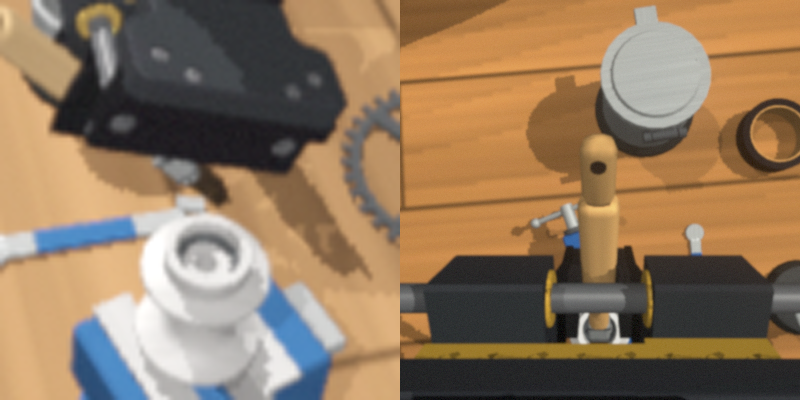

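The left (side) crop shows the bristle tip at (222,200) above and behind the cup mouth (208,255). The right (wrist) crop shows the handle from behind, with the hub under it at (600,325). Check the tip against its predicted pixel.

Run:
```python
from h import *
d=pickle.load(open("s4.pkl","rb"))
p=np.array([.5802,-.28,.2064])
print(proj(d,p),"seen [325.5,290]"); print(proj(d,[[.5802,-.28,.165],[.577,-.280,.165],[.577,-.27,.165],[.587,-.28,.165],[.577,-.28,.175]]),"cup seen 322,304")
```

```text
[[324.75975775 287.74605958]] seen [325.5,290]
[[322.62091349 302.25343806]
 [320.90608245 302.56468349]
 [319.23804027 298.02058192]
 [326.25582062 301.59367919]
 [321.39119318 299.16601006]] cup seen 322,304
```

The tip and cup residuals agree within about 1 px, so I lower straight down.

Request:
carry_out(steps=[[0, 0, 0, 0, 0, -2.5, 0.1], [0, 0, 0, 0, 0, -3.8, 0.1], [0, 0, 0, 0, 0, -4.2, 0.1], [0, 0, 0, 0, 0, -4.5, 0.1], [0, 0, 0, 0, 0, -4.7, 0.1], [0, 0, 0, 0, 0, -4.8, 0.1], [0, 0, 0, 0, 0, -4.9, 0.1], [0, 0, 0, 0, 0, -4.9, 0.1]])

```text
time: 12.7
position: [0.5132, -0.2748, 0.2238]
tool_rot: [-0.117, -2.791, -0.004]
ft_force: [-0.3, -0.5, -0.5]
grip_width: 0.195
grip_force: 20.0
```

```bash
python3 tip.py
```

```text
tip [ 0.5802 -0.2795  0.1569] heel [ 0.5642 -0.278   0.176 ] F [-0.29 -0.49 -0.55] 19.999830970828043 12.7
```

Request:
carry_out(steps=[[0, 0, 0, 0, 0, -0.1, 0.1], [0, 0, 0, 0, 0, -0.2, 0.1], [0, 0, 0, 0, 0, -0.2, 0.1]])

```text
time: 13.0
position: [0.5126, -0.2747, 0.2226]
tool_rot: [-0.117, -2.79, -0.003]
ft_force: [-2.9, 1.3, 4.4]
grip_width: 0.192
grip_force: 20.0
```

```bash
python3 tip.py
```

```text
tip [ 0.5796 -0.2795  0.1556] heel [ 0.5636 -0.2779  0.1747] F [-2.87  1.31  4.39] 20.000366264866898 13.0
```

Contact (4–5 N) at tip z 0.156, which is the expected cup-floor height. I hold briefly, then lift.

Request:
carry_out(steps=[[0, 0, 0, 0, 0, -0.1, 0.1], [0, 0, 0, 0, 0, -0.1, 0.1], [0, 0, 0, 0, 0, -0.1, 0.1]])

```text
time: 13.3
position: [0.5122, -0.2747, 0.2221]
tool_rot: [-0.118, -2.789, -0.003]
ft_force: [-3.4, 1.4, 6.4]
grip_width: 0.189
grip_force: 20.0
```

```bash
python3 tip.py
python3 - <<'E'
from h import *
from bench import ctrl
d=ctrl.get_image("side");w=ctrl.get_image("wrist")
f=lambda a,x,y,w,h,k:cv2.resize(a[y:y+h,x:x+w,::-1],None,fx=k,fy=k,interpolation=cv2.INTER_CUBIC)
cv2.imwrite("pics/dab.png",f(d["pixels"],280,260,80,70,6))
E
```

```text
tip [ 0.5791 -0.2794  0.155 ] heel [ 0.5632 -0.2779  0.1742] F [-3.36  1.43  6.38] 20.00048576242989 13.3
```

View pics/dab.png

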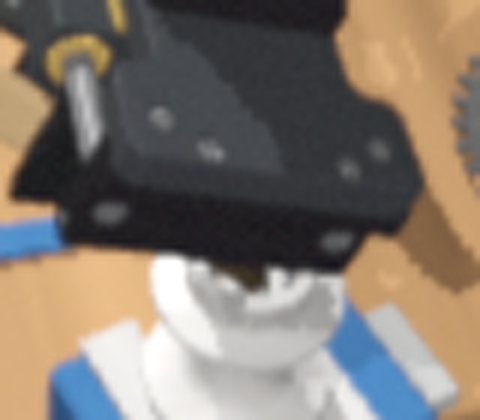

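The picture shows the dark bristles (240,275) inside the cup's ring. Now lift and carry the brush back over the tray, levelling it.

Request:
carry_out(steps=[[0, 0, 0, 0, 0, 3, 0.1], [0, 0, 0, 0, 0, 7, 0.1], [0, 0, 0, 0.5, 54, 8, 0.1], [0, 0, 0, 0.5, 54, 8, 0.1], [0, 0, 0, 0.5, 54, 8, 0.1], [0, 0, 0, 0.5, 54, 8, 0.1], [-4.3, -49.8, 0, 0.5, 54, 6, 0.1], [-4.3, -49.8, 0, 0.5, 54, 6, 0.1], [-4.3, -49.8, 0, 0.5, 54, 6, 0.1], [-4.3, -49.8, 0, 0.5, 54, 6, 0.1], [-4.3, -49.8, 0, 0.5, 54, 6, 0.1], [-4.3, -49.8, 0, 0.5, 54, 6, 0.1]])

```text
time: 14.6
position: [0.5169, 0.2159, 0.2792]
tool_rot: [0.123, 2.638, -0.05]
ft_force: [-0.2, -2.4, -1.0]
grip_width: 0.193
grip_force: 20.0
```

```bash
python3 st.py; python3 tip.py
```

```text
[0.51689574 0.2158875  0.27917301] [ 0.472 -0.29  -0.947  1.941  0.063  0.958  0.948] 0.19253764200027187 19.994527979870327
[[-0.873  0.096  0.478]
 [ 0.078  0.995 -0.058]
 [-0.481 -0.014 -0.877]]
tip [0.6113 0.2084 0.2854] heel [0.5864 0.2109 0.286 ] F [-0.18 -2.39 -0.96] 19.994527979870327 14.6
```

Request:
carry_out(steps=[[0, 0, 0, 0, 2, -4, 0.1], [-0.1, -1.3, 0, 0, 4, -8, 0.1], [-0.1, -1.3, 0, 0, 5.3, -12, 0.1], [-0.1, -1.3, 0, 0, 5.3, -16, 0.1], [-0.1, -1.3, 0, 0, 5.3, -18, 0.1], [-0.1, -1.3, 0, 0, 5.3, -18, 0.1], [-0.1, -1.3, 0, 0, 5.3, -18, 0.1]])

```text
time: 15.3
position: [0.5171, 0.2688, 0.102]
tool_rot: [0.117, 2.617, -0.051]
ft_force: [0.9, -0.5, 0.1]
grip_width: 0.192
grip_force: 20.0
```

```bash
python3 st.py; python3 tip.py
python3 - <<'E'
from h import *
from bench import ctrl
t=ctrl.get_image("top");s=ctrl.get_image("side");pickle.dump((t,s),open("p5.pkl","wb"))
st=ctrl.get_state()
# ferrule/bristles/handle in side view: wood mask around the predicted line
from scipy.spatial.transform import Rotation as R
f=lambda v:st["position"]+R.from_rotvec(st["tool_rot"]).apply(v)
tip=f([-.086,.0016,.040]);b=R.from_rotvec(st["tool_rot"]).apply([-.866,0,.5]);print("b",b)
print("pred side tip, handle front, end",proj(s,[tip,tip-.049*b,tip-.18*b]).round(1).tolist(),"top",proj(t,[tip,tip-.049*b]).round(1).tolist())
a=lambda im,x,y,w,h,k:cv2.resize(im["pixels"][y:y+h,x:x+w,::-1],None,fx=k,fy=k,interpolation=cv2.INTER_CUBIC)
cv2.imwrite("pics/place.png",np.vstack([np.hstack([a(s,195,130,100,75,4),a(t,165,160,100,75,4)]),a(s,195,150,200,70,4)]))
E
```

```text
[0.51714623 0.268838   0.10196209] [ 0.431  0.218 -1.27   2.104  0.889  0.837  0.108] 0.19243396897576115 19.99972791178152
[[-0.864  0.093  0.496]
 [ 0.074  0.996 -0.059]
 [-0.499 -0.014 -0.867]]
tip [0.6114 0.2617 0.1102] heel [0.5865 0.2641 0.1102] F [ 0.87 -0.51  0.08] 19.99972791178152 15.3
b [ 0.99538472 -0.09560381  0.0050172 ]
pred side tip, handle front, end [[275.9, 160.0], [259.3, 161.0], [214.2, 163.8]] top [[201.1, 183.5], [198.5, 204.9]]
```

View pics/place.png

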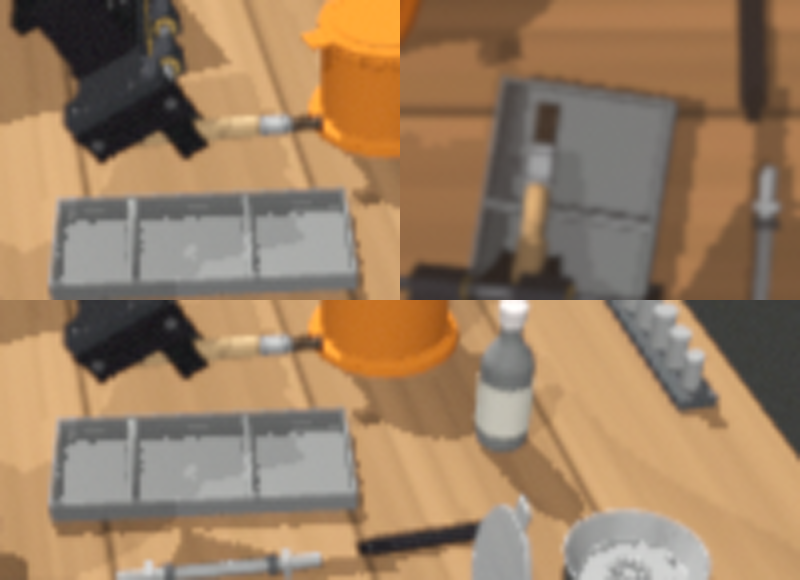

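The crops show the level brush with its tip at (322,122) left and (548,103) right, within about 2 px of the prediction, so there is no slip. I lower it onto the ribs.

Request:
carry_out(steps=[[0, 0, 0, 0, 0, -3, 0.1], [0, 0, 0, 0, 0, -6, 0.1], [0, 0, 0, 0, 0, -7.5, 0.1], [0, 0, 0, 0, 0, -8.2, 0.1], [0, 0, 0, 0, 0, -8.5, 0.1], [0, 0, 0, 0, 0, -8.7, 0.1], [0, 0, 0, 0, 0, -8.8, 0.1], [0, 0, 0, 0, 0, -8.8, 0.1]])

```text
time: 16.2
position: [0.5186, 0.2682, 0.0151]
tool_rot: [0.12, 2.613, -0.051]
ft_force: [0.3, 0.2, -0.2]
grip_width: 0.193
grip_force: 20.0
```

```bash
python3 st.py; python3 tip.py
```

```text
[0.51863811 0.2681729  0.0150757 ] [ 0.21   0.401 -1.073  2.163  1.201  0.817 -0.183] 0.19275777109571712 19.99994369863998
[[-0.861  0.095  0.499]
 [ 0.076  0.995 -0.06 ]
 [-0.502 -0.014 -0.865]]
tip [0.6128 0.2609 0.0237] heel [0.588  0.2632 0.0236] F [ 0.32  0.2  -0.24] 19.99994369863998 16.2
```

Request:
carry_out(steps=[[0, 0, 0, 0, 0, -0.1, 0.1], [0, 0, 0, 0, 0, -0.2, 0.1], [0, 0, 0, 0, 0, -0.2, 0.1], [0, 0, 0, 0, 0, -0.2, 0.1]])

```text
time: 16.6
position: [0.5186, 0.2682, 0.013]
tool_rot: [0.12, 2.613, -0.052]
ft_force: [-2.1, -1.5, 5.7]
grip_width: 0.194
grip_force: 20.0
```

The brush is resting on the ribs (5.7 N). Open, then withdraw along the tool axis.

Request:
carry_out(steps=[[0, 0, 0, 0, 0, 0.1, 0.25], [0, 0, 0, 0, 0, 0.1, 0.35], [0, 0, 0, 0, 0, 0.1, 0.45], [0, 0, 0, 0, 0, 0.1, 0.45], [0, 0, 0, 0, 0, 0.1, 0.45], [0, 0, 0, -0.5, 0.1, 1, 0.45], [0, 0, 0, -1.5, 0.2, 3, 0.45], [0, 0, 0, -3.5, 0.4, 6, 0.45], [0, 0, 0, -5.5, 0.6, 10, 0.45], [0, 0, 0, -7.5, 0.6, 14, 0.45], [0, 0, 0, -7.5, 0.6, 14, 0.45], [0, 0, 0, -7.5, 0.6, 14, 0.45]])

```text
time: 17.8
position: [0.4439, 0.2759, 0.1574]
tool_rot: [0.118, 2.603, -0.051]
ft_force: [0.1, -0.2, 0.5]
grip_width: 0.451
grip_force: 0.0
```

```bash
python3 st.py
python3 - <<'E'
from h import *
from bench import ctrl
np.set_printoptions(precision=4,suppress=True)
t=ctrl.get_image("top");s=ctrl.get_image("side");pickle.dump((t,s),open("p6.pkl","wb"))
t0=pickle.load(open("top.pkl","rb"));s0=pickle.load(open("side.pkl","rb"))
x0,y0,x1,y1=204,175,290,208
im=s["pixels"];i0=s0["pixels"]
for n,i in (("before",i0),("now",im)):
    h=cv2.cvtColor(i[y0:y1,x0:x1],cv2.COLOR_RGB2HSV);m=((h[...,1]>90)&(h[...,2]>60)).astype(np.uint8);m[:, :10]=0;m[:,-10:]=0;m[:4]=0;m[-8:]=0
    k,l,st,c=cv2.connectedComponentsWithStats(m);j=1+st[1:,4].argmax();p=np.argwhere(l==j)[:,::-1]+[x0,y0];P=plane(s,p,.022)[:,:2];mu=P.mean(0);v=np.linalg.svd(P-mu,full_matrices=False)[2][0];v*=np.sign(v[0]);q=(P-mu)@v
    print(n,len(p),mu,v,mu+v*q.min(),mu+v*q.max())
# what differs from the first side picture, away from the robot
D=cv2.absdiff(im,i0).max(2);D[:, :150]=0
_,_,st,c=cv2.connectedComponentsWithStats((D>60).astype(np.uint8));print([(r[4],cc.round()) for r,cc in zip(st[1:],c[1:]) if r[4]>25])
E
```

```text
[0.44392766 0.27593673 0.15736138] [ 0.39  -0.265 -1.166  2.156  0.254  0.771  0.522] 0.45073835658432926 0.0
[[-0.856  0.094  0.508]
 [ 0.074  0.995 -0.06 ]
 [-0.511 -0.013 -0.86 ]]
before 102 [0.4992 0.2668] [ 0.9961 -0.0886] [0.4368 0.2724] [0.5587 0.2615]
now 81 [0.5002 0.2655] [ 0.9947 -0.1024] [0.4398 0.2718] [0.5611 0.2593]
[(np.int32(133), array([154.,  62.])), (np.int32(152), array([169.,  80.])), (np.int32(198), array([156.,  81.])), (np.int32(121), array([173.,  93.])), (np.int32(144), array([159.,  97.])), (np.int32(1851), array([192., 126.])), (np.int32(87), array([320., 207.])), (np.int32(53), array([296., 212.])), (np.int32(79), array([305., 222.])), (np.int32(1739), array([175., 309.])), (np.int32(31), array([221., 302.])), (np.int32(111), array([230., 312.])), (np.int32(43), array([222., 322.]))]
```

The brush lies within 2 mm of where it started. Apart from the arm and its shadow, only the lid differs in the picture. The gripper is clear, so I hand the job in.

```bash
python3 -c "
from bench import ctrl
print(ctrl.close_job())"
```

```text
the job is handed in; nothing more can be done
None
```

The job is handed in, but no verdict came back: the lid was pushed back (about 1.77 rad in the picture), the brush dipped with its bristles below the rim, then pressed in the hub's cup at 4–6 N and set down on the ribs within 2 mm of where it started, at about 18 s of 72 s.

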